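Clamp a bottle in the ratchet bar clamp

ROBOT

A 6-joint arm with a two-finger parallel gripper is mounted at the origin on a cart in front of the work surface, level with it; the furniture and walls round the work are solid. World frame = base frame: x ahead of the robot, y to its left, z up, the work surface at z = 0. Lengths are in m, angles in rad, forces in N, time in s.
With the tool pointing down it reaches from about 0.3 to 0.875 m from the base axis. Payload 4.2 kg.
Tool frame: the origin (TCP) lies at the very end of the fingers, on their centre line; the grasp point (between the pads) lies robot.grasp_offset behind it (robot.grasp_offset is the distance from the TCP to the grasp point, in m); z points along the fingers, y is the line along which they close (so a half turn about z gives the same grasp; the last joint's range is limited). The gripper opens to 85 mm and grips with 20 to 120 N. Pads are 22 mm wide; open, the fingers measure 114 mm over their backs; the gripper's body (76 mm by 85 mm) begins 54 mm behind the grasp point. The pads swing forward as they close: fully open they stand 13 mm farther back than shut.
Start: joints at [1.134, 0.32, 1.565, -0, 1.257, -0.02], TCP at [0.233, 0.526, 0.231] pointing down, gripper open.
Joint ranges: [-3.11, 3.11], [-0.84, 2.01], [0.21, 2.61], [-1.34, 4.49], [0.05, 2.63], [-2.56, 2.56]. Speed limits (rad/s): [2.57, 2.57, 3.14, 3.14, 3.14, 3.14].

INTERFACE

Orientations are given as a unit quaternion [w, x, y, z].
In Python, from rig import robot, camera, calibration gives the robot as it stands.
- The arm moves only by the tool play_rows, never from a script. Its arguments are lists of equal length, an entry for each row: "offset": the shift along the tool's x, y, z each as a share of 0.4 m, from -1 to 1, a list of three; "twist": the turn, a rotation vector about the tool's x, y, z each as a share of pi/2 rad, from -1 to 1, a list of three; "hand": the closure, from 0 (fully open) to 1 (shut). A call has 1 to 8 rows; each row shifts and turns the commanded pose from where the row before left it, along the tool's axes as they then stand; what a row does not reach is not made up. A row lasts 1/12 s, in which the tool goes at most 41.7 mm and 7.16 degrees, less where a joint would pass 70% of its speed; a pose out of reach is approached as far as the arm can. A call with a number of a shift or a turn outside -1 to 1 is refused whole. A call with a gripper value outside its range is refused whole. The fingers move at their own pace and stop on an object; the grip force is fixed at half the most. Time passes only in rows, so rows that do not move let the fingers close. It gives the time, the measured TCP pose, the force, the opening and the grip force at its end, in the units of the state.
- robot.get_obs(): the state, without advancing time (a new reading comes with each control period).
- camera(name): name is "side" or "top"; returns (picture, depth): 400x640x3 uint8, blue, green, red; 400x640 float32, m along the optical axis (not along the pixel's ray), 0 where there is no reading.
- calibration(name): a dict with "fov_y" (degrees; the focal length in pixels is half the picture's height over the tangent of half this angle, whatever the lens; pixels are square), "cx", "cy" (the principal point, pixels), "extrinsics" (4x4, takes a point from camera to world coordinates). Camera axes: x right, y up, looking along -z (the intrinsics and any distortion apply to the point x, -y, -z); pixel columns grow to the right and rows downward; lengths in m; the calibration is good to about 2 mm. A picture is of the moment at which its call begins. calibration takes no time and is no camera call.
- robot.sign_off(): hands the job in; it is judged then, once.
The state is a dict: "time_s": time; "q": joint angles; "joint_velocities": joint speeds; "tau": joint torques, N m; "tool_pos": TCP position; "eef_rot": TCP orientation; "force": force on the tool from outside, world axes, zero at the start; "wrist_torque": the same for the moment, N m; "finger_gap": finger opening in m; "grasp_force": force on a finger pad.
Only numpy, scipy, OpenCV 4.12 (cv2) and the standard library are available. Lean on these libraries where they do the work, as an engineer would, in place of code of your own. Each camera call takes 0.05 s, during which the arm holds its last target. There are 200 camera calls.

TASK

Stand the white screw-cap bottle between the jaws of the bench clamp, centred in front of the V-shaped jaw, and let go of it. Then squeeze the clamp's trigger towards its handle, again and again, until the jaw holds the bottle firmly against the V so that its stuck cap can be unscrewed: firm, but not so hard that the bottle is crushed. Work the clamp by its trigger only, finish with the trigger let go and the bottle upright, and do not disturb the other things.

Things in the scene. Friction and masses are not known exactly. Their poses are not given: they have to be found in the camera images.
- bottle_mid (a point): Centre (56 mm up) of the white screw-cap bottle standing beside the clamp, 112 mm tall in all, 0.1 to 0.2 kg: a round body 56 mm in diameter up to 94 mm, then a round cap 37 mm in diameter and 18 mm tall, which can be gripped from above. z axis up along the bottle.
- clamp: Ratchet bar clamp screwed to the bench: base plate 265 x 90 x 10 mm, black housing (76 mm high) with an upright trigger and handle, and at the other end a 60 mm high steel anvil with a V-shaped rubber face. Origin on the worktop under the housing; x runs from housing to anvil (the jaw's way when the trigger is squeezed), z up. Plate from x = -87 to 178 mm, y = -45 to 45 mm.
- seat (a point): Point on top of the base plate (10 mm above the worktop), 115 mm along x from the clamp's origin, where the middle of the bottle's foot stands when the bottle is fully home in the V. The V opens towards the clamp's -x. A bottle set down up to 10 mm short of it (towards the jaw) and up to 5 mm to a side is slid home by the jaw.
- jaw: Upright rubber-faced plate, 46 mm wide, 16 to 56 mm above the worktop, on springs at the head of a toothed push bar. Axes as the clamp's; its face lies 57 mm along x from this origin, 15 to 30 mm short of a seated bottle at the start. A full squeeze of the trigger drives it 8 to 10 mm on; pawls hold it (0.5 mm of fall back), it cannot go back. The grip grows as its springs are compressed.
- trigger_grip (a point): Axis of the black free-turning roll at the top of the trigger, 130 mm above the worktop: the roll, 9 mm in radius and 32 mm wide across the clamp, is where the trigger is pushed, towards the handle (the clamp's -x), with a full stroke of 19 mm. The trigger is a slim steel lever pivoted in the housing 65 mm below the roll and 10 mm nearer to the handle; a spring returns it.
- handle_back (a point): Middle of the rear face (away from the trigger) of the fixed upright handle, 130 mm above the worktop, 33 mm behind the clamp's origin. The handle is 14 mm thick along the clamp's x, 24 mm wide, up to 156 mm high. From its rear face to the front of the trigger's roll: 60 mm with the trigger free, 41 mm fully squeezed.
- trigger (a joint): Angle of the trigger, rad: 0 free, grows as it is squeezed, stop at 0.30. At the roll it resists with 3 to 6 N (briefly more at a click) while the jaw runs free, and with 0.5 N more for each newton of the jaw's grip. The bottle is firmly held (over 10 N at the jaw) once the trigger has steadily resisted with 11 to 13 N short of its stop; above 16 N the bottle may be crushed (28 N at the jaw).
- jar_2: Bystander: sample jar with a grey lid, 49 mm in diameter, 40 mm tall. Origin at its underside.
- timer: Bystander: flat white timer, 56 x 66 x 16 mm. Origin at its underside.
- stopper_0: Bystander: black rubber stopper, 34 mm in diameter, 28 mm tall. Origin at its underside.
Not all that is in view belongs to the job. Leave any red look-alike of the part that bears bottle_mid alone.

How it is judged:
On the way, in this order (a step that is already met when the one before it is completed fails the run):
1. the bottle stands upright between the jaws, let go, and not yet clamped (horizontal distance between bottle_mid and seat below 0.018 m and angle between bottle_mid's own z axis and vertical below 0.05 rad and distance between bottle_mid and seat below 0.06 m and contact force between the fingers and bottle_white below 0.1 N and linear speed of bottle_white below 0.02 m/s and contact force between jaw and bottle_white below 2 N), for 0.2 s.
2. the jaw presses on the bottle while the trigger is being squeezed (contact force between jaw and bottle_white above 3 N and value of joint trigger above 0.06 rad), for 0.1 s.
At the end, for the whole second after the job is handed in: The jaw presses the bottle with 10 to 28 N while nothing touches the trigger (within 0.04 rad of free); the bottle stands at rest and upright (within 0.06 rad) on the base plate, home in the V (its axis within 5 mm of the seat point) (contact force between jaw and bottle_white between 10 and 28 N and horizontal distance between bottle_mid and seat below 0.005 m and angle between bottle_mid's own z axis and vertical below 0.06 rad and distance between bottle_mid and seat below 0.06 m and value of joint trigger below 0.04 rad and linear speed of bottle_white below 0.01 m/s).
It fails at once if the jaw squeezes the bottle with more than 28 N (contact force between jaw and bottle_white above 28 N).
It fails at once if the jaw is pushed by the robot itself (more than 4 N) (contact force between any of the fingers, the arm and jaw above 4 N).
It fails at once if the bottle is tipped over (angle between bottle_mid's own z axis and vertical above 0.6 rad).
It fails at once if a bystander is moved more than 20 mm (distance of any of jar_2, timer, stopper_0 from where it was at the start of the episode above 0.02 m).
It also fails if it takes over 61 s, if anything falls off the work surface, if the arm or the gripper's body presses on something with over 40 N, if the wrist force passes 120 N, or if a joint passes its speed limit or range.

## Working session

There is one attempt and no reset: what is moved stays moved. The work goes in short steps, Python scripts to look and compute and a tool call to move; the robot and the scene stay as the last step left them, time stands still between calls to the robot, and variables do not carry over. Pictures are saved under pics/ and viewed, at most 10 in all, crops included, and the job is handed in when it is done.

Besides the shell and the picture viewer there is one more tool, called after "Call:" by a JSON object that holds its "method" and its "body". play_rows: Moves the arm, as the interface text tells. Its arguments: {"type":"object","properties":{"offset":{"type":"array"},"twist":{"type":"array"},"hand":{"type":"array"}},"required":["offset","twist","hand"]}

```bash
mkdir -p pics; ls; cat > h.py <<'E'
import numpy as np, cv2
from rig import robot, camera, calibration
def snap(n):
    im,d=camera(n); np.savez(f'{n}.npz',im=im,d=d); return im,d
def P(n,d,u,v,z=None):
    c=calibration(n); f=200/np.tan(np.radians(c['fov_y'])/2); T=np.array(c['extrinsics'])
    r=np.array([(u-c['cx'])/f,-(v-c['cy'])/f,-1])
    R=T[:3,:3]@r; o=T[:3,3]
    if z is not None: return o+R*(z-o[2])/R[2]
    return o+R*d[int(v),int(u)]
E
python3 - <<'E'
from h import *
for n in('top','side'):
    im,d=snap(n); cv2.imwrite(f'pics/{n}0.png',im)
    c=calibration(n);print(c)
print(robot.get_obs(),robot.grasp_offset)
E
```

```text
pics
{'fov_y': 43.50089889111179, 'cx': 315.8972199633467, 'cy': 195.87214767737498, 'extrinsics': array([[-4.79422397e-02,  9.78277991e-01, -2.01677250e-01,
         2.58117060e-01],
       [-9.98849058e-01, -4.72477241e-02,  8.25900013e-03,
         5.00682506e-03],
       [-1.44919299e-03,  2.01841086e-01,  9.79417212e-01,
         1.45432950e+00],
       [ 0.00000000e+00,  0.00000000e+00,  0.00000000e+00,
         1.00000000e+00]])}
{'fov_y': 48.04992117598748, 'cx': 320.2229455441221, 'cy': 195.38395925090668, 'extrinsics': array([[ 0.98550115,  0.09728137, -0.13901015,  0.36206077],
       [-0.16869797,  0.47429615, -0.86405101, -1.03982766],
       [-0.01812409,  0.874974  ,  0.48383057,  0.699312  ],
       [ 0.        ,  0.        ,  0.        ,  1.        ]])}
{'time_s': 0.1, 'q': array([ 1.13401575e+00,  3.20254869e-01,  1.56555617e+00, -4.51905156e-05,
        1.25742518e+00, -2.00053963e-02]), 'joint_velocities': array([-2.85045558e-03, -9.05254476e-06, -2.72728743e-03,  7.83108520e-04,
        6.03051466e-04,  1.16188387e-03]), 'tau': array([-2.33917390e-04, -4.16409767e+01, -2.34703767e+01, -1.04444134e-04,
        4.89263475e-03,  1.56378718e-05]), 'tool_pos': array([0.23259971, 0.52538132, 0.23055123]), 'eef_rot': array([-1.65131044e-04,  2.06875743e-01,  9.78366880e-01, -8.05308632e-04]), 'force': array([0.40322117, 0.25293901, 0.39003463]), 'wrist_torque': array([-0.05396901,  0.05897674,  0.00465113]), 'grasp_force': 0.0, 'finger_gap': 0.08540152211201814} 0.0187
```

View pics/top0.png

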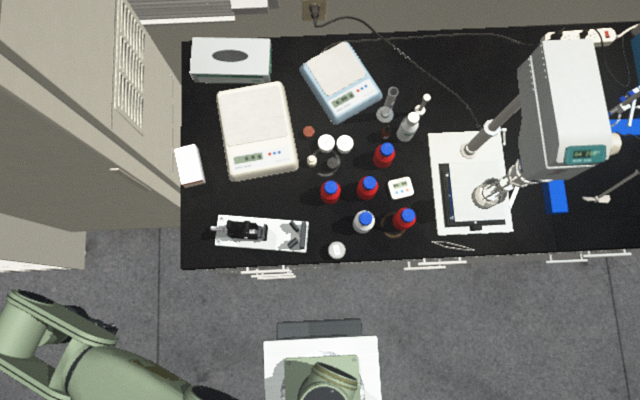

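View pics/side0.png

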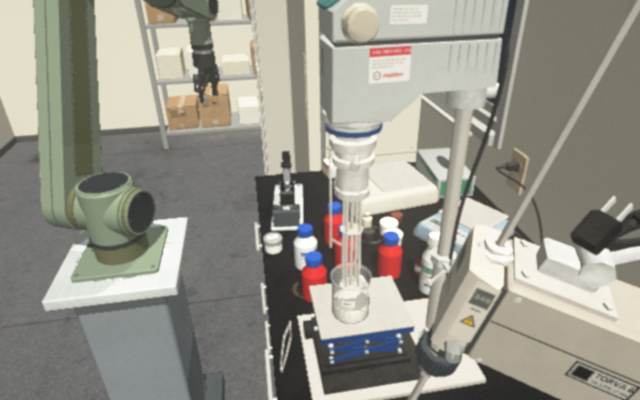

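Candidates: the white bottle with a blue cap at top (364,222); red look-alikes at (404,218), (368,187), (331,192) and (384,154); a wash bottle at (408,126). The first fits, being white and beside the clamp. The clamp is at (262,233) with its anvil to the right, and the jar is at (337,250). I'll confirm in a crop.

```bash
python3 - <<'E'
from h import *
z=np.load('top.npz');im,d=z['im'],z['d']
c=im[170:270,200:360+60]; cv2.imwrite('pics/c1.png',cv2.resize(c[:, :200],None,fx=4,fy=4,interpolation=cv2.INTER_CUBIC))
for u,v in((364,218),(364,222),(337,250),(300,223),(218,240),(310,233),(404,214)): print(u,v,P('top',d,u,v).round(3))
E
```

```text
364 218 [ 0.468 -0.134  0.106]
364 222 [ 0.457 -0.133  0.106]
337 250 [ 0.391 -0.059  0.04 ]
300 223 [0.478 0.043 0.007]
218 240 [0.439 0.281 0.014]
310 233 [ 0.448  0.015 -0.003]
404 214 [ 0.472 -0.242  0.116]
```

View pics/c1.png

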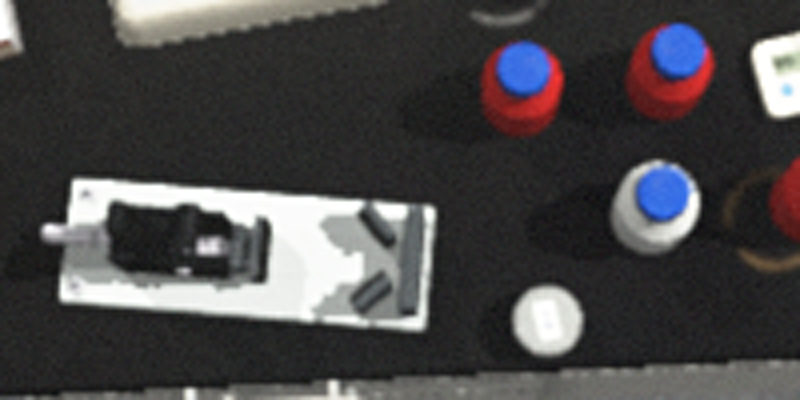

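The crop shows the white bottle with its blue cap at crop (664,193). The plate corners are at (74,178), (436,206), (426,330) and (60,302), and the jar is at (547,320). Next I'll compute the poses.

```bash
python3 - <<'E'
from h import *
z=np.load('top.npz');d=z['d']
f=lambda u,v,h:P('top',d,(u+.5)/4-.5+200,(v+.5)/4-.5+170,h)
TL,TR,BR,BL=[f(*p,.01) for p in((74,178),(436,206),(426,330),(60,302))]
print(TL,TR,BR,BL, [np.linalg.norm(a-b) for a,b in((TL,TR),(TR,BR),(BR,BL),(BL,TL))])
ax=(TR-TL+BR-BL);ax/=np.linalg.norm(ax); c=(TL+TR+BR+BL)/4
ay=np.cross([0,0,1],ax); o=c-ax*.0455; o[2]=0
print('axis',ax,np.arctan2(ax[1],ax[0]),'origin',o,'seat',o+ax*.115)
print('V corner check',[(np.array([ax,ay])@(f(u,v,.06)-o)).round(3) for u,v in((372,205),(358,300),(266,220),(266,280))])
print('handle/roll px->', [(np.array([ax,ay])@(f(u,v,h)-o)).round(3) for u,v,h in((212,245,.139),(112,230,.156),(112,230,.076))])
print('cap',f(664,193,.112),'jar',f(547,320,.04), 'redbottles',f(680,50,.112),f(524,68,.112))
# cap via depth blue mask
im=z['im'].astype(int); m=(im[...,0]>150)&(im[...,2]<110)
vv,uu=np.nonzero(m); k=(abs(uu-366)<12)&(abs(vv-218)<12); print(k.sum(),uu[k].mean(),vv[k].mean(),P('top',d,uu[k].mean(),vv[k].mean(),.112))
# clamp tall points
vs,us=np.mgrid[205:260,205:320]; Q=np.array([P('top',d,u,v) for u,v in zip(us.ravel(),vs.ravel())])
q=np.c_[(Q-o)@ax,(Q-o)@ay,Q[:,2]]
for lo,hi in((.1,.2),(.065,.085),(.045,.065)):
    s=q[(q[:,2]>lo)&(q[:,2]<hi)]; print(lo,len(s),s.min(0).round(3),s.max(0).round(3),np.median(s,0).round(3))
s=q[q[:,2]>.1];print(s.round(3)[:40])
E
```

```text
[0.51493412 0.28066688 0.01      ] [0.48156354 0.01757565 0.01      ] [0.39192681 0.02881074 0.01      ] [0.42474305 0.29153295 0.01      ] [np.float64(0.2651991611283535), np.float64(0.0903380883875378), np.float64(0.2647637911687306), np.float64(0.09084327355200444)]
axis [-0.12488956 -0.99217065  0.        ] -1.6960128463487625 origin [0.45897435 0.19979032 0.        ] seat [0.44461205 0.08569069 0.        ]
V corner check [array([0.134, 0.035]), array([ 0.131, -0.033]), array([0.061, 0.018]), array([ 0.065, -0.024])]
handle/roll px-> [array([ 0.036, -0.012]), array([-0.028, -0.009]), array([-0.043,  0.001])]
cap [ 0.46723398 -0.13795587  0.112     ] jar [ 0.39207313 -0.05714792  0.04      ] redbottles [ 0.56594052 -0.15569422  0.112     ] [ 0.55845447 -0.04792545  0.112     ]
134 365.32835820895525 217.87313432835822 [ 0.4672778  -0.13715363  0.112     ]Traceback (most recent call last):
  File "<stdin>", line 16, in <module>
  File "h.py", line 6, in P
    c=calibration(n); f=200/np.tan(np.radians(c['fov_y'])/2); T=np.array(c['extrinsics'])
ValueError: time passes only in moves, steps and waits
```

Call:
{"method": "play_rows", "body": {"offset": [[0,0,0],[0,0,0],[0,0,0],[0,0,0],[0,0,0],[0,0,0],[0,0,0],[0,0,0]], "twist": [[0,0,0.068],[0,0,0.068],[0,0,0.068],[0,0,0.068],[0,0,0.068],[0,0,0.068],[0,0,0.068],[0,0,0.068]], "hand": [0.3,0.3,0.3,0.3,0.3,0.3,0.3,0.3]}}

```text
time_s: 0.77
tool_pos: [0.2326, 0.5255, 0.2308]
eef_rot: [0.0, 0.596, 0.803, -0.001]
force: [-0.3, -0.5, -0.3]
finger_gap: 0.0597
grasp_force: 0.0
```

```bash
cat > g.py <<'E'
import sys
from h import *
from scipy.spatial.transform import Rotation as R
YAW=np.arctan2(-.12489,.99217)  # tool y = clamp y
S=np.array([.4446,.0857,.01]); A=np.array([-.12489,-.99217,0])
def rel(t,verbose=True):
    o=robot.get_obs(); q=o['eef_rot']; M=R.from_quat([q[1],q[2],q[3],q[0]])
    y=np.array([np.cos(YAW),np.sin(YAW),0]); z=np.array([0,0,-1.]); W=R.from_matrix(np.c_[np.cross(y,z),y,z])
    e=M.inv().apply(np.array(t)-o['tool_pos'])/.4
    tw=(M.inv()*W).as_rotvec()/(np.pi/2)
    print('t',o['time_s'],'pos',o['tool_pos'].round(4),'gap',round(o['finger_gap'],4),'F',o['force'].round(2)); print('offset total',e.round(4),'twist total',tw.round(4),'n',abs(np.linalg.norm(e))/.104)
if __name__=='__main__': rel(eval(sys.argv[1]))
E
python3 g.py "[.467,-.137,.21]"
```

```text
t 0.7667 pos [0.2326 0.5255 0.2308] gap 0.0597 F [-0.29 -0.45 -0.35]
offset total [-1.7549  0.0804  0.0534] twist total [-0.0003  0.0006  0.267 ] n 16.90002909207165
```

Call:
{"method": "play_rows", "body": {"offset": [[0,0,0],[0,0,0],[0,0,0],[0,0,0],[-0.08,0.04,0],[-0.08,0.04,0],[-0.08,0.04,0],[-0.08,0.04,0]], "twist": [[0,0,0.067],[0,0,0.067],[0,0,0.067],[0,0,0.066],[0,0,0],[0,0,0],[0,0,0],[0,0,0]], "hand": [0.3,0.3,0.3,0.3,0.3,0.3,0.3,0.3]}}

```text
time_s: 1.43
tool_pos: [0.281, 0.3894, 0.2308]
eef_rot: [0.0, 0.748, 0.664, -0.001]
force: [0.8, 0.3, 0.2]
finger_gap: 0.0596
grasp_force: 0.0
```

Call:
{"method": "play_rows", "body": {"offset": [[-0.08,0.04,0],[-0.08,0.04,0],[-0.08,0.04,0],[-0.08,0.04,0],[-0.08,0.04,0],[-0.08,0.04,0],[-0.08,0.04,0],[-0.08,0.04,0]], "twist": [[0,0,0],[0,0,0],[0,0,0],[0,0,0],[0,0,0],[0,0,0],[0,0,0],[0,0,0]], "hand": [0.3,0.3,0.3,0.3,0.3,0.3,0.3,0.3]}}

```text
time_s: 2.1
tool_pos: [0.3774, 0.1198, 0.2312]
eef_rot: [-0.0, 0.748, 0.664, -0.0]
force: [0.1, -0.1, -0.0]
finger_gap: 0.0598
grasp_force: 0.0
```

Call:
{"method": "play_rows", "body": {"offset": [[-0.08,0.04,0],[-0.08,0.04,0],[-0.08,0.04,0],[-0.08,0.04,0],[-0.08,0.04,0],[-0.08,0.04,0],[-0.06,0.04,0],[0,0,0]], "twist": [[0,0,0],[0,0,0],[0,0,0],[0,0,0],[0,0,0],[0,0,0],[0,0,0],[0,0,0]], "hand": [0.3,0.3,0.3,0.3,0.3,0.3,0.3,0.3]}}

```text
time_s: 2.77
tool_pos: [0.4648, -0.1105, 0.2308]
eef_rot: [0.001, 0.75, 0.662, -0.0]
force: [0.5, -0.0, 0.3]
finger_gap: 0.0594
grasp_force: 0.0
```

```bash
python3 g.py "[.467,-.137,.093]"; python3 - <<'E'
from h import *
im,d=snap('side'); cv2.imwrite('pics/s1.png',cv2.resize(im[130:310,230:450],None,fx=3,fy=3,interpolation=cv2.INTER_CUBIC))
E
```

```text
t 2.7667 pos [ 0.4648 -0.1105  0.2308] gap 0.0594 F [ 0.52 -0.03  0.3 ]
offset total [-0.0645  0.0131  0.3447] twist total [0.001  0.0012 0.0006] n 3.374567261641876
```

View pics/s1.png

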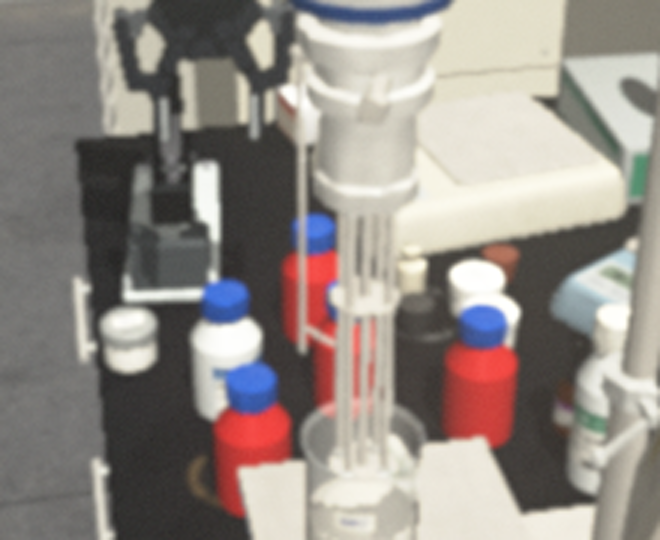

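The side crop shows the open fingers at (165–255,120). The white bottle is at (226,350) with its cap at (226,298), it has a rounded shoulder, and nothing stands in the fingers' way.

```bash
python3 - <<'E'
from h import *
d=np.load('side.npz')['d']
print(P('side',d,226/3+230,290/3+130,.112), P('side',d,226/3+230,300/3+130))
E
```

```text
[ 0.4694619  -0.13702803  0.112     ] [ 0.46740161 -0.15162618  0.11212211]
```

Call:
{"method": "play_rows", "body": {"offset": [[-0.032,0.006,0],[-0.032,0.006,0.03],[0,0,0.08],[0,0,0.08],[0,0,0.06],[0,0,0.02],[0,0,0],[0,0,0]], "twist": [[0,0,0],[0,0,0],[0,0,0],[0,0,0],[0,0,0],[0,0,0],[0,0,0],[0,0,0]], "hand": [0.3,0.3,0.3,0.3,0.3,0.3,0.3,0.3]}}

```text
time_s: 3.48
tool_pos: [0.4649, -0.1318, 0.1239]
eef_rot: [0.0, 0.748, 0.664, 0.0]
force: [1.1, -0.0, 0.1]
finger_gap: 0.0599
grasp_force: 0.0
```

```bash
python3 g.py "[.467,-.137,.092]"; python3 - <<'E'
from h import *
im,d=snap('side'); cv2.imwrite('pics/s2.png',cv2.resize(im[190:290,260:370],None,fx=5,fy=5,interpolation=cv2.INTER_CUBIC))
E
```

```text
t 3.4833 pos [ 0.4649 -0.1318  0.1239] gap 0.0599 F [ 1.08 -0.04  0.05]
offset total [-0.0123  0.0067  0.0799] twist total [ 0.0004 -0.0001  0.0039] n 0.7796019171868044
```

View pics/s2.png

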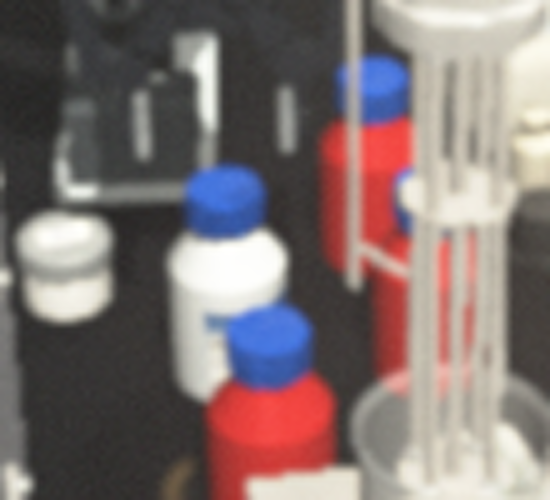

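The open fingers at crop (143,125) and (287,120) straddle the cap at (226,200). The cap sits about 3–4 mm further in +x, so I'll correct for that and go down.

Call:
{"method": "play_rows", "body": {"offset": [[-0.013,0.01,0.01],[0,0,0.03],[0,0,0.03],[0,0,0.015],[0,0,0],[0,0,0]], "twist": [[0,0,0],[0,0,0],[0,0,0],[0,0,0],[0,0,0],[0,0,0]], "hand": [0.3,0.3,0.3,0.3,0.3,0.3]}}

```text
time_s: 4.03
tool_pos: [0.4684, -0.1382, 0.0898]
eef_rot: [0.0, 0.748, 0.663, 0.0]
force: [0.5, -0.6, 0.1]
finger_gap: 0.0596
grasp_force: 0.0
```

Call:
{"method": "play_rows", "body": {"offset": [[0,0,0],[0,0,0],[0,0,0],[0,0,0],[0,0,0],[0,0,0]], "twist": [[0,0,0],[0,0,0],[0,0,0],[0,0,0],[0,0,0],[0,0,0]], "hand": [0.45,0.6,0.8,1,1,1]}}

```text
time_s: 4.53
tool_pos: [0.4676, -0.1381, 0.0932]
eef_rot: [0.001, 0.748, 0.664, 0.0]
force: [-8.3, 1.7, 26.3]
finger_gap: 0.035
grasp_force: 68.0
```

Call:
{"method": "play_rows", "body": {"offset": [[0,0,-0.01],[0,0,-0.03],[0,0,-0.06],[0,0,-0.06],[0,0,-0.06],[0,0,-0.04],[0,0,0],[0,0,0]], "twist": [[0,0,0],[0,0,0],[0,0,0],[0,0,0],[0,0,0],[0,0,0],[0,0,0],[0,0,0]], "hand": [1,1,1,1,1,1,1,1]}}

```text
time_s: 5.2
tool_pos: [0.4683, -0.138, 0.194]
eef_rot: [0.001, 0.748, 0.663, 0.001]
force: [-0.9, 0.8, -2.2]
finger_gap: 0.0347
grasp_force: 63.4
```

```bash
python3 g.py "S-A*.005+[0,0,.18]"; python3 - <<'E'
from h import *
im,d=snap('side'); cv2.imwrite('pics/s3.png',cv2.resize(im[150:290,230:370],None,fx=4,fy=4,interpolation=cv2.INTER_CUBIC))
E
```

```text
t 5.2 pos [ 0.4683 -0.138   0.194 ] gap 0.0347 F [-0.95  0.76 -2.18]
offset total [ 0.5607 -0.1256  0.0094] twist total [0.0015 0.0002 0.0034] n 5.525956032120139
```

View pics/s3.png

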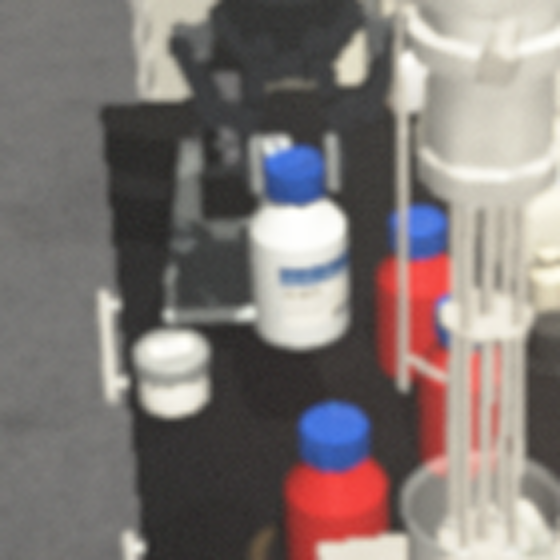

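The bottle hangs upright and clear at crop (300,250). Now I'll carry it over the seat, 5 mm short.

Call:
{"method": "play_rows", "body": {"offset": [[0.04,-0.01,0],[0.07,-0.016,0],[0.08,-0.018,0],[0.08,-0.018,0],[0.08,-0.018,0],[0.08,-0.018,0],[0.08,-0.018,0],[0.05,-0.01,0]], "twist": [[0,0,0],[0,0,0],[0,0,0],[0,0,0],[0,0,0],[0,0,0],[0,0,0],[0,0,0]], "hand": [1,1,1,1,1,1,1,1]}}

```text
time_s: 5.92
tool_pos: [0.4429, 0.0929, 0.1916]
eef_rot: [-0.001, 0.748, 0.664, -0.001]
force: [0.2, -0.9, -2.3]
finger_gap: 0.035
grasp_force: 63.3
```

Call:
{"method": "play_rows", "body": {"offset": [[0,0,0],[0,0,0],[0,0,0]], "twist": [[0,0,0],[0,0,0],[0,0,0]], "hand": [1,1,1]}}

```text
time_s: 6.17
tool_pos: [0.4441, 0.09, 0.1922]
eef_rot: [-0.0, 0.748, 0.664, -0.001]
force: [0.1, 0.7, -1.0]
finger_gap: 0.0345
grasp_force: 63.2
```

```bash
python3 g.py "S-A*.005+[0,0,.095]"
```

```text
t 6.1667 pos [0.4441 0.09   0.1922] gap 0.0345 F [ 0.07  0.74 -1.04]
offset total [0.0023 0.0031 0.2181] twist total [-0.0013  0.0007  0.0036] n 2.09732962244493
```

Call:
{"method": "play_rows", "body": {"offset": [[0.002,0.003,0.02],[0,0,0.04],[0,0,0.05],[0,0,0.05],[0,0,0.035],[0,0,0.01],[0,0,0],[0,0,0]], "twist": [[0,0,0],[0,0,0],[0,0,0],[0,0,0],[0,0,0],[0,0,0],[0,0,0],[0,0,0]], "hand": [1,1,1,1,1,1,1,1]}}

```text
time_s: 6.83
tool_pos: [0.4464, 0.0906, 0.1114]
eef_rot: [0.0, 0.749, 0.663, 0.0]
force: [0.3, 0.2, -0.8]
finger_gap: 0.0348
grasp_force: 63.2
```

Call:
{"method": "play_rows", "body": {"offset": [[0,0,0.005],[0,0,0.005],[0,0,0.003],[0,0,0]], "twist": [[0,0,0],[0,0,0],[0,0,0],[0,0,0]], "hand": [1,1,1,1]}}

```text
time_s: 7.17
tool_pos: [0.446, 0.0912, 0.1063]
eef_rot: [0.0, 0.748, 0.663, 0.0]
force: [-0.3, 0.2, -0.5]
finger_gap: 0.035
grasp_force: 63.2
```

Call:
{"method": "play_rows", "body": {"offset": [[0,0,0.004],[0,0,0.003],[0,0,0]], "twist": [[0,0,0],[0,0,0],[0,0,0]], "hand": [1,1,1]}}

```text
time_s: 7.42
tool_pos: [0.446, 0.0912, 0.1033]
eef_rot: [0.0, 0.748, 0.664, 0.0]
force: [0.0, 0.6, -0.6]
finger_gap: 0.0348
grasp_force: 63.2
```

```bash
python3 - <<'E'
from h import *
im,d=snap('side'); a=cv2.resize(im[160:260,250:350],None,fx=4,fy=4,interpolation=cv2.INTER_CUBIC)
im,d=snap('top'); b=cv2.resize(im[190:270,210:310],None,fx=4,fy=4,interpolation=cv2.INTER_CUBIC)
b=np.pad(b,((0,80),(0,0),(0,0)));cv2.imwrite('pics/s4.png',np.hstack([a,b]))
E
```

```text
(no output)
```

View pics/s4.png

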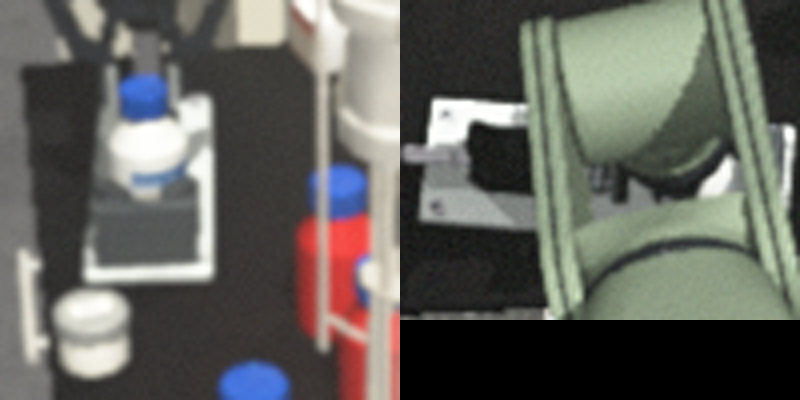

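The bottle stands centred behind the anvil: its axis is at crop x≈147 and the anvil's middle at ≈146. I'll creep down to contact.

Call:
{"method": "play_rows", "body": {"offset": [[0,0,0.003],[0,0,0.002],[0,0,0],[0,0,0]], "twist": [[0,0,0],[0,0,0],[0,0,0],[0,0,0]], "hand": [1,1,1,1]}}

```text
time_s: 7.85
tool_pos: [0.4461, 0.0913, 0.1033]
eef_rot: [0.0, 0.748, 0.663, 0.0]
force: [-3.1, -0.1, 15.7]
finger_gap: 0.035
grasp_force: 68.3
```

Call:
{"method": "play_rows", "body": {"offset": [[0,0,-0.004],[0,0,0],[0,0,0],[0,0,0],[0,0,0],[0,0,0]], "twist": [[0,0,0],[0,0,0],[0,0,0],[0,0,0],[0,0,0],[0,0,0]], "hand": [1,0.5,0.4,0.3,0.3,0.3]}}

```text
time_s: 8.35
tool_pos: [0.4459, 0.0912, 0.1027]
eef_rot: [-0.0, 0.748, 0.663, -0.0]
force: [0.2, -0.1, -1.0]
finger_gap: 0.06
grasp_force: 0.0
```

Call:
{"method": "play_rows", "body": {"offset": [[0,0,-0.02],[0,0,-0.04],[0,0,-0.06],[0,0,-0.06],[0,0,-0.06],[0,0,-0.04],[0,0,0],[0,0,0]], "twist": [[0,0,0],[0,0,0],[0,0,0],[0,0,0],[0,0,0],[0,0,0],[0,0,0],[0,0,0]], "hand": [0.3,0.3,0.3,0.3,0.3,0.3,0.5,0.8]}}

```text
time_s: 9.02
tool_pos: [0.4462, 0.0912, 0.2157]
eef_rot: [0.001, 0.748, 0.663, 0.001]
force: [-0.2, -0.4, -1.5]
finger_gap: 0.0364
grasp_force: 0.0
```

```bash
python3 g.py "S-A*.074+[0,0,.19]"
```

```text
t 9.0167 pos [0.4462 0.0912 0.2157] gap 0.0364 F [-0.22 -0.38 -1.53]
offset total [ 0.1708 -0.0014  0.0393] twist total [ 0.0013 -0.0005  0.0034] n 1.6849445609272653
```

Call:
{"method": "play_rows", "body": {"offset": [[0.05,0,0],[0.06,0,0],[0.043,0,0],[0,0,0.05],[0,0,0.07],[0,0,0.07],[0,0,0.045],[0,0,0]], "twist": [[0,0,0.001],[0,0,0.001],[0,0,0.001],[0,0,0],[0,0,0],[0,0,0],[0,0,0],[0,0,0]], "hand": [1,1,1,1,1,1,1,1]}}

```text
time_s: 9.68
tool_pos: [0.4493, 0.1508, 0.1161]
eef_rot: [-0.002, 0.75, 0.662, -0.005]
force: [0.0, 0.3, -0.6]
finger_gap: -0.0001
grasp_force: 0.0
```

Call:
{"method": "play_rows", "body": {"offset": [[0,0,0],[0,0,0]], "twist": [[0,0,0],[0,0,0]], "hand": [1,1]}}

```text
time_s: 9.85
tool_pos: [0.4538, 0.152, 0.1213]
eef_rot: [0.0, 0.75, 0.662, 0.0]
force: [-0.8, -0.5, -0.1]
finger_gap: -0.0005
grasp_force: 0.0
```

```bash
python3 g.py "S-A*.077+[0,0,.11]";python3 - <<'E'
from h import *
im,d=snap('side'); a=cv2.resize(im[140:240,250:350],None,fx=5,fy=5,interpolation=cv2.INTER_CUBIC)
cv2.imwrite('pics/s5.png',a)
E
```

```text
t 9.85 pos [0.4538 0.152  0.1213] gap -0.0005 F [-0.82 -0.51 -0.08]
offset total [ 0.0251 -0.002   0.0033] twist total [ 0.0003 -0.0002  0.0003] n 0.24450462553214697
```

View pics/s5.png

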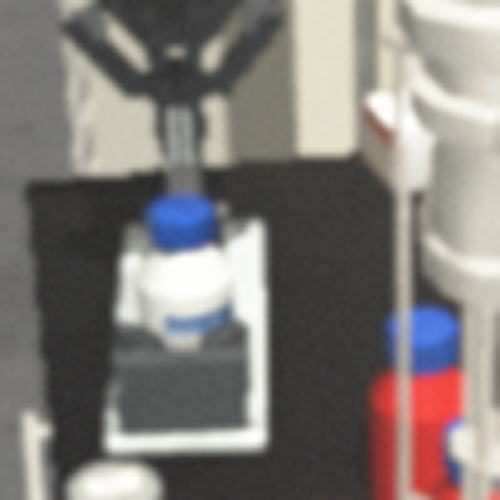

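The bottle stands upright in front of the V at (185,280), and the shut fingers at (180,150) are in line with the trigger. Now the first squeeze, in steps.

Call:
{"method": "play_rows", "body": {"offset": [[0.01,0,0],[0.01,0,0],[0.008,0,0],[0.006,0,0],[0,0,0]], "twist": [[0,0,0],[0,0,0],[0,0,0],[0,0,0],[0,0,0]], "hand": [1,1,1,1,1]}}

```text
time_s: 10.32
tool_pos: [0.4555, 0.1653, 0.1212]
eef_rot: [0.001, 0.749, 0.662, 0.0]
force: [1.2, -3.4, 0.1]
finger_gap: -0.0001
grasp_force: 1.9
```

Call:
{"method": "play_rows", "body": {"offset": [[0.008,0,0],[0.007,0,0],[0,0,0]], "twist": [[0,0,0],[0,0,0],[0,0,0]], "hand": [1,1,1]}}

```text
time_s: 10.57
tool_pos: [0.4562, 0.1711, 0.121]
eef_rot: [0.001, 0.75, 0.662, 0.0]
force: [1.6, -4.7, -0.9]
finger_gap: 0.0001
grasp_force: 2.1
```

Call:
{"method": "play_rows", "body": {"offset": [[0.008,0,0],[0.007,0,0],[0,0,0]], "twist": [[0,0,0],[0,0,0],[0,0,0]], "hand": [1,1,1]}}

```text
time_s: 10.82
tool_pos: [0.457, 0.177, 0.121]
eef_rot: [0.001, 0.75, 0.662, 0.0]
force: [2.3, -4.6, -0.0]
finger_gap: -0.0
grasp_force: 2.1
```

Call:
{"method": "play_rows", "body": {"offset": [[0.005,0,0],[0.003,0,0],[0,0,0]], "twist": [[0,0,0],[0,0,0],[0,0,0]], "hand": [1,1,1]}}

```text
time_s: 11.07
tool_pos: [0.4573, 0.18, 0.1209]
eef_rot: [0.001, 0.75, 0.662, 0.0]
force: [1.6, -4.4, -0.6]
finger_gap: 0.0002
grasp_force: 2.3
```

Call:
{"method": "play_rows", "body": {"offset": [[0.002,0,0],[0.001,0,0],[0,0,0]], "twist": [[0,0,0],[0,0,0],[0,0,0]], "hand": [1,1,1]}}

```text
time_s: 11.32
tool_pos: [0.4575, 0.1811, 0.1209]
eef_rot: [0.001, 0.75, 0.662, 0.0]
force: [2.9, -4.5, 0.5]
finger_gap: 0.0
grasp_force: 2.3
```

Call:
{"method": "play_rows", "body": {"offset": [[0.003,0,0],[0,0,0]], "twist": [[0,0,0],[0,0,0]], "hand": [1,1]}}

```text
time_s: 11.48
tool_pos: [0.4575, 0.1815, 0.1209]
eef_rot: [0.001, 0.749, 0.662, -0.001]
force: [2.3, -7.8, -0.2]
finger_gap: -0.0004
grasp_force: 3.7
```

Call:
{"method": "play_rows", "body": {"offset": [[0.003,0,0],[0,0,0]], "twist": [[0,0,0],[0,0,0]], "hand": [1,1]}}

```text
time_s: 11.65
tool_pos: [0.4575, 0.1817, 0.1208]
eef_rot: [0.002, 0.749, 0.662, -0.002]
force: [2.8, -11.2, 1.4]
finger_gap: -0.0002
grasp_force: 5.5
```

The stop is at y≈0.1815, so the trigger's free position is at y≈0.1625. Release, then squeeze again.

Call:
{"method": "play_rows", "body": {"offset": [[-0.02,0,0],[-0.02,0,0],[-0.023,0,0],[0,0,0],[0,0,0],[0.012,0,0],[0.012,0,0],[0,0,0]], "twist": [[0,0,0],[0,0,0],[0,0,0],[0,0,0],[0,0,0],[0,0,0],[0,0,0],[0,0,0]], "hand": [1,1,1,1,1,1,1,1]}}

```text
time_s: 12.32
tool_pos: [0.4552, 0.169, 0.1207]
eef_rot: [0.0, 0.749, 0.662, -0.001]
force: [0.2, -4.4, -0.6]
finger_gap: -0.0004
grasp_force: 1.9
```

Call:
{"method": "play_rows", "body": {"offset": [[0.006,0,0],[0.006,0,0],[0,0,0]], "twist": [[0,0,0],[0,0,0],[0,0,0]], "hand": [1,1,1]}}

```text
time_s: 12.57
tool_pos: [0.4557, 0.1734, 0.1207]
eef_rot: [0.0, 0.749, 0.662, -0.001]
force: [-0.4, -4.3, 0.3]
finger_gap: 0.0001
grasp_force: 2.2
```

Call:
{"method": "play_rows", "body": {"offset": [[0.005,0,0],[0.005,0,0],[0,0,0]], "twist": [[0,0,0],[0,0,0],[0,0,0]], "hand": [1,1,1]}}

```text
time_s: 12.82
tool_pos: [0.4562, 0.1773, 0.1207]
eef_rot: [-0.0, 0.75, 0.662, -0.001]
force: [0.0, -4.6, -0.6]
finger_gap: -0.0001
grasp_force: 2.2
```

Call:
{"method": "play_rows", "body": {"offset": [[0.004,0,0],[0.004,0,0],[0,0,0]], "twist": [[0,0,0],[0,0,0],[0,0,0]], "hand": [1,1,1]}}

```text
time_s: 13.07
tool_pos: [0.4566, 0.1804, 0.1207]
eef_rot: [-0.0, 0.75, 0.662, -0.0]
force: [0.1, -4.5, -0.2]
finger_gap: -0.0004
grasp_force: 2.3
```

Call:
{"method": "play_rows", "body": {"offset": [[-0.02,0,0],[-0.02,0,0],[-0.016,0,0],[0,0,0],[0,0,0],[0.01,0,0],[0.01,0,0],[0,0,0]], "twist": [[0,0,0],[0,0,0],[0,0,0],[0,0,0],[0,0,0],[0,0,0],[0,0,0],[0,0,0]], "hand": [1,1,1,1,1,1,1,1]}}

```text
time_s: 13.73
tool_pos: [0.4554, 0.1664, 0.1209]
eef_rot: [0.0, 0.749, 0.662, -0.0]
force: [0.1, -4.2, -0.5]
finger_gap: -0.0
grasp_force: 1.9
```

Call:
{"method": "play_rows", "body": {"offset": [[0.004,0,0],[0.004,0,0],[0,0,0]], "twist": [[0,0,0],[0,0,0],[0,0,0]], "hand": [1,1,1]}}

```text
time_s: 13.98
tool_pos: [0.4558, 0.1694, 0.1209]
eef_rot: [0.0, 0.749, 0.662, -0.0]
force: [2.3, -4.3, -0.5]
finger_gap: 0.0003
grasp_force: 2.1
```

Call:
{"method": "play_rows", "body": {"offset": [[0.004,0,0],[0.004,0,0],[0,0,0]], "twist": [[0,0,0],[0,0,0],[0,0,0]], "hand": [1,1,1]}}

```text
time_s: 14.23
tool_pos: [0.4562, 0.1724, 0.1209]
eef_rot: [0.0, 0.75, 0.662, -0.0]
force: [1.6, -4.3, 0.4]
finger_gap: -0.0001
grasp_force: 2.3
```

Call:
{"method": "play_rows", "body": {"offset": [[0.004,0,0],[0.003,0,0],[0,0,0]], "twist": [[0,0,0],[0,0,0],[0,0,0]], "hand": [1,1,1]}}

```text
time_s: 14.48
tool_pos: [0.4565, 0.1751, 0.1209]
eef_rot: [0.0, 0.75, 0.662, -0.0]
force: [1.9, -5.0, -0.9]
finger_gap: 0.0001
grasp_force: 2.4
```

Call:
{"method": "play_rows", "body": {"offset": [[0.004,0,0],[0.003,0,0],[0,0,0]], "twist": [[0,0,0],[0,0,0],[0,0,0]], "hand": [1,1,1]}}

```text
time_s: 14.73
tool_pos: [0.4568, 0.1778, 0.1208]
eef_rot: [0.0, 0.75, 0.662, -0.0]
force: [1.0, -5.2, 0.2]
finger_gap: -0.0002
grasp_force: 2.6
```

Call:
{"method": "play_rows", "body": {"offset": [[0.004,0,0],[0.003,0,0],[0,0,0]], "twist": [[0,0,0],[0,0,0],[0,0,0]], "hand": [1,1,1]}}

```text
time_s: 14.98
tool_pos: [0.4571, 0.1799, 0.1207]
eef_rot: [0.001, 0.749, 0.662, -0.001]
force: [1.3, -7.6, 0.7]
finger_gap: -0.0001
grasp_force: 3.7
```

Call:
{"method": "play_rows", "body": {"offset": [[-0.02,0,0],[-0.02,0,0],[-0.015,0,0],[0,0,0],[0,0,0],[0.008,0,0],[0.007,0,0],[0,0,0]], "twist": [[0,0,0],[0,0,0],[0,0,0],[0,0,0],[0,0,0],[0,0,0],[0,0,0],[0,0,0]], "hand": [1,1,1,1,1,1,1,1]}}

```text
time_s: 15.65
tool_pos: [0.4547, 0.1642, 0.1207]
eef_rot: [0.001, 0.749, 0.662, -0.001]
force: [1.0, -6.9, 0.8]
finger_gap: -0.0002
grasp_force: 3.4
```

Call:
{"method": "play_rows", "body": {"offset": [[0.003,0,0],[0.003,0,0],[0,0,0]], "twist": [[0,0,0],[0,0,0],[0,0,0]], "hand": [1,1,1]}}

```text
time_s: 15.9
tool_pos: [0.4549, 0.1658, 0.1206]
eef_rot: [0.001, 0.749, 0.663, -0.002]
force: [1.1, -10.1, 0.1]
finger_gap: -0.0003
grasp_force: 4.5
```

Grip is building at 10.1 N, so I'll use small steps now.

Call:
{"method": "play_rows", "body": {"offset": [[0.002,0,0],[0,0,0],[0,0,0]], "twist": [[0,0,0],[0,0,0],[0,0,0]], "hand": [1,1,1]}}

```text
time_s: 16.15
tool_pos: [0.4549, 0.1662, 0.1205]
eef_rot: [0.001, 0.749, 0.663, -0.002]
force: [0.0, -9.4, 0.5]
finger_gap: 0.0001
grasp_force: 4.9
```

Call:
{"method": "play_rows", "body": {"offset": [[0.002,0,0],[0,0,0],[0,0,0]], "twist": [[0,0,0],[0,0,0],[0,0,0]], "hand": [1,1,1]}}

```text
time_s: 16.4
tool_pos: [0.455, 0.1668, 0.1205]
eef_rot: [0.002, 0.749, 0.663, -0.002]
force: [0.4, -10.3, 0.8]
finger_gap: 0.0001
grasp_force: 5.2
```

Call:
{"method": "play_rows", "body": {"offset": [[0.002,0,0],[0,0,0],[0,0,0]], "twist": [[0,0,0],[0,0,0],[0,0,0]], "hand": [1,1,1]}}

```text
time_s: 16.65
tool_pos: [0.455, 0.1674, 0.1205]
eef_rot: [0.002, 0.749, 0.663, -0.003]
force: [0.5, -12.3, 0.7]
finger_gap: 0.0002
grasp_force: 5.6
```

Call:
{"method": "play_rows", "body": {"offset": [[0.002,0,0],[0,0,0],[0,0,0]], "twist": [[0,0,0],[0,0,0],[0,0,0]], "hand": [1,1,1]}}

```text
time_s: 16.9
tool_pos: [0.4551, 0.168, 0.1205]
eef_rot: [0.002, 0.749, 0.663, -0.003]
force: [1.3, -11.7, 1.0]
finger_gap: -0.0002
grasp_force: 5.9
```

Call:
{"method": "play_rows", "body": {"offset": [[0.001,0,0],[0,0,0],[0,0,0]], "twist": [[0,0,0],[0,0,0],[0,0,0]], "hand": [1,1,1]}}

```text
time_s: 17.15
tool_pos: [0.4552, 0.1682, 0.1204]
eef_rot: [0.002, 0.749, 0.663, -0.003]
force: [1.0, -12.5, -0.3]
finger_gap: 0.0
grasp_force: 6.2
```

Call:
{"method": "play_rows", "body": {"offset": [[0,0,0],[0,0,0]], "twist": [[0,0,0],[0,0,0]], "hand": [1,1]}}

```text
time_s: 17.32
tool_pos: [0.4551, 0.1683, 0.1204]
eef_rot: [0.002, 0.749, 0.663, -0.003]
force: [1.9, -13.4, -0.1]
finger_gap: 0.0
grasp_force: 6.1
```

Steady at about 12.5 N. Release, then a light touch to check what the pawl holds.

Call:
{"method": "play_rows", "body": {"offset": [[-0.012,0,0],[-0.012,0,0],[-0.012,0,0],[0,0,0],[0,0,0]], "twist": [[0,0,0],[0,0,0],[0,0,0],[0,0,0],[0,0,0]], "hand": [1,1,1,1,1]}}

```text
time_s: 17.73
tool_pos: [0.4541, 0.1571, 0.1211]
eef_rot: [-0.0, 0.75, 0.662, 0.001]
force: [0.5, 0.4, 0.3]
finger_gap: -0.0001
grasp_force: 0.0
```

Call:
{"method": "play_rows", "body": {"offset": [[0.01,0,0],[0.008,0,0],[0,0,0],[0,0,0]], "twist": [[0,0,0],[0,0,0],[0,0,0],[0,0,0]], "hand": [1,1,1,1]}}

```text
time_s: 18.07
tool_pos: [0.4548, 0.1638, 0.1208]
eef_rot: [0.0, 0.749, 0.662, -0.0]
force: [1.3, -3.2, -0.4]
finger_gap: -0.0
grasp_force: 1.6
```

Call:
{"method": "play_rows", "body": {"offset": [[0.003,0,0],[0,0,0],[0,0,0]], "twist": [[0,0,0],[0,0,0],[0,0,0]], "hand": [1,1,1]}}

```text
time_s: 18.32
tool_pos: [0.4549, 0.1645, 0.1208]
eef_rot: [0.0, 0.75, 0.662, -0.0]
force: [1.0, -5.5, 1.3]
finger_gap: -0.0001
grasp_force: 2.4
```

Call:
{"method": "play_rows", "body": {"offset": [[0.002,0,0],[0,0,0],[0,0,0]], "twist": [[0,0,0],[0,0,0],[0,0,0]], "hand": [1,1,1]}}

```text
time_s: 18.57
tool_pos: [0.455, 0.165, 0.1208]
eef_rot: [0.0, 0.75, 0.662, -0.001]
force: [-0.3, -5.9, 0.3]
finger_gap: 0.0001
grasp_force: 3.0
```

Call:
{"method": "play_rows", "body": {"offset": [[0.003,0,0],[0,0,0],[0,0,0]], "twist": [[0,0,0],[0,0,0],[0,0,0]], "hand": [1,1,1]}}

```text
time_s: 18.82
tool_pos: [0.455, 0.1658, 0.1207]
eef_rot: [0.001, 0.75, 0.662, -0.001]
force: [0.9, -6.7, 0.3]
finger_gap: -0.0002
grasp_force: 3.8
```

Call:
{"method": "play_rows", "body": {"offset": [[0.002,0,0],[0,0,0],[0,0,0]], "twist": [[0,0,0],[0,0,0],[0,0,0]], "hand": [1,1,1]}}

```text
time_s: 19.07
tool_pos: [0.4551, 0.1662, 0.1207]
eef_rot: [0.001, 0.749, 0.662, -0.001]
force: [0.7, -8.4, -0.4]
finger_gap: 0.0001
grasp_force: 4.3
```

Call:
{"method": "play_rows", "body": {"offset": [[0.003,0,0],[0,0,0],[0,0,0]], "twist": [[0,0,0],[0,0,0],[0,0,0]], "hand": [1,1,1]}}

```text
time_s: 19.32
tool_pos: [0.4552, 0.167, 0.1207]
eef_rot: [0.001, 0.749, 0.662, -0.002]
force: [0.9, -10.7, 0.7]
finger_gap: 0.0003
grasp_force: 5.1
```

Call:
{"method": "play_rows", "body": {"offset": [[0.002,0,0],[0,0,0],[0,0,0]], "twist": [[0,0,0],[0,0,0],[0,0,0]], "hand": [1,1,1]}}

```text
time_s: 19.57
tool_pos: [0.4552, 0.1675, 0.1206]
eef_rot: [0.001, 0.749, 0.662, -0.002]
force: [0.8, -12.1, -0.1]
finger_gap: 0.0003
grasp_force: 5.6
```

Call:
{"method": "play_rows", "body": {"offset": [[0,0,0],[0,0,0]], "twist": [[0,0,0],[0,0,0]], "hand": [1,1]}}

```text
time_s: 19.73
tool_pos: [0.4552, 0.1675, 0.1206]
eef_rot: [0.001, 0.749, 0.662, -0.002]
force: [1.5, -11.8, 0.0]
finger_gap: -0.0001
grasp_force: 5.6
```

Call:
{"method": "play_rows", "body": {"offset": [[0.002,0,0],[0,0,0],[0,0,0]], "twist": [[0,0,0],[0,0,0],[0,0,0]], "hand": [1,1,1]}}

```text
time_s: 19.98
tool_pos: [0.4553, 0.168, 0.1206]
eef_rot: [0.002, 0.749, 0.662, -0.002]
force: [1.3, -12.4, 0.4]
finger_gap: -0.0001
grasp_force: 6.0
```

Call:
{"method": "play_rows", "body": {"offset": [[0.001,0,0],[0,0,0],[0,0,0]], "twist": [[0,0,0],[0,0,0],[0,0,0]], "hand": [1,1,1]}}

```text
time_s: 20.23
tool_pos: [0.4553, 0.1683, 0.1206]
eef_rot: [0.002, 0.749, 0.662, -0.002]
force: [1.9, -13.4, 0.7]
finger_gap: 0.0002
grasp_force: 6.2
```

Call:
{"method": "play_rows", "body": {"offset": [[0.002,0,0],[0,0,0],[0,0,0]], "twist": [[0,0,0],[0,0,0],[0,0,0]], "hand": [1,1,1]}}

```text
time_s: 20.48
tool_pos: [0.4553, 0.1689, 0.1206]
eef_rot: [0.002, 0.749, 0.662, -0.002]
force: [0.7, -13.5, 0.6]
finger_gap: -0.0
grasp_force: 6.4
```

Call:
{"method": "play_rows", "body": {"offset": [[-0.015,0,0],[-0.015,0,0],[-0.012,0,0],[0,0,0],[0,0,0],[0.01,0,0],[0.008,0,0],[0,0,0]], "twist": [[0,0,0],[0,0,0],[0,0,0],[0,0,0],[0,0,0],[0,0,0],[0,0,0],[0,0,0]], "hand": [1,1,1,1,1,1,1,1]}}

```text
time_s: 21.15
tool_pos: [0.4547, 0.1627, 0.1209]
eef_rot: [0.0, 0.749, 0.662, -0.0]
force: [0.5, -3.7, 0.7]
finger_gap: -0.0001
grasp_force: 1.4
```

Call:
{"method": "play_rows", "body": {"offset": [[0.003,0,0],[0,0,0],[0,0,0]], "twist": [[0,0,0],[0,0,0],[0,0,0]], "hand": [1,1,1]}}

```text
time_s: 21.4
tool_pos: [0.4548, 0.1634, 0.1208]
eef_rot: [0.0, 0.75, 0.662, -0.0]
force: [0.6, -3.9, -0.4]
finger_gap: 0.0003
grasp_force: 1.4
```

Call:
{"method": "play_rows", "body": {"offset": [[0.003,0,0],[0,0,0],[0,0,0]], "twist": [[0,0,0],[0,0,0],[0,0,0]], "hand": [1,1,1]}}

```text
time_s: 21.65
tool_pos: [0.4549, 0.1646, 0.1209]
eef_rot: [0.0, 0.75, 0.662, 0.0]
force: [0.4, -2.8, -0.4]
finger_gap: 0.0002
grasp_force: 1.6
```

Call:
{"method": "play_rows", "body": {"offset": [[0.003,0,0],[0,0,0],[0,0,0]], "twist": [[0,0,0],[0,0,0],[0,0,0]], "hand": [1,1,1]}}

```text
time_s: 21.9
tool_pos: [0.455, 0.1654, 0.1209]
eef_rot: [0.0, 0.75, 0.662, -0.0]
force: [0.4, -4.5, -0.3]
finger_gap: -0.0001
grasp_force: 2.5
```

Call:
{"method": "play_rows", "body": {"offset": [[0.003,0,0],[0,0,0],[0,0,0]], "twist": [[0,0,0],[0,0,0],[0,0,0]], "hand": [1,1,1]}}

```text
time_s: 22.15
tool_pos: [0.4551, 0.1661, 0.1208]
eef_rot: [0.001, 0.75, 0.662, -0.001]
force: [1.8, -6.7, 0.6]
finger_gap: 0.0002
grasp_force: 3.3
```

Call:
{"method": "play_rows", "body": {"offset": [[0.003,0,0],[0,0,0],[0,0,0]], "twist": [[0,0,0],[0,0,0],[0,0,0]], "hand": [1,1,1]}}

```text
time_s: 22.4
tool_pos: [0.4552, 0.1668, 0.1208]
eef_rot: [0.001, 0.749, 0.662, -0.001]
force: [0.8, -9.2, -0.1]
finger_gap: 0.0
grasp_force: 4.2
```

The take-up is steeper than the jaw's own slope and starts later each time. So the pawl holds a grip equivalent to about 12 N at the trigger. I'll let go and retreat.

Call:
{"method": "play_rows", "body": {"offset": [[-0.015,0,0],[-0.015,0,0],[-0.012,0,0],[0,0,-0.03],[0,0,-0.08],[0,0,-0.1],[0,0,-0.1],[0,0,0]], "twist": [[0,0,0],[0,0,0],[0,0,0],[0,0,0],[0,0,0],[0,0,0],[0,0,0],[0,0,0]], "hand": [1,1,1,1,1,1,1,1]}}

```text
time_s: 23.07
tool_pos: [0.4572, 0.1531, 0.2528]
eef_rot: [0.003, 0.75, 0.662, 0.008]
force: [0.6, 1.2, 0.4]
finger_gap: -0.0001
grasp_force: 0.0
```

Call:
{"method": "play_rows", "body": {"offset": [[-0.1,0,0],[-0.1,0,0],[-0.1,0,0],[-0.1,0,0],[-0.1,0,0],[-0.1,0,0],[0,0,0],[0,0,0]], "twist": [[0,0,0],[0,0,0],[0,0,0],[0,0,0],[0,0,0],[0,0,0],[0,0,0],[0,0,0]], "hand": [1,1,1,1,1,1,1,1]}}

```text
time_s: 23.73
tool_pos: [0.4231, -0.0881, 0.2448]
eef_rot: [-0.0, 0.751, 0.66, 0.001]
force: [0.6, 0.3, -0.5]
finger_gap: -0.0001
grasp_force: 0.0
```

```bash
python3 - <<'E'
from h import *
im,d=snap('side'); a=cv2.resize(im[160:260,250:350],None,fx=4,fy=4,interpolation=cv2.INTER_CUBIC)
im,d=snap('top'); b=cv2.resize(im[190:270,210:310],None,fx=4,fy=4,interpolation=cv2.INTER_CUBIC)
b=np.pad(b,((0,80),(0,0),(0,0)));cv2.imwrite('pics/s6.png',np.hstack([a,b]))
im=im.astype(int); m=(im[...,0]>150)&(im[...,2]<110); vv,uu=np.nonzero(m); k=(abs(uu-285)<22)&(abs(vv-230)<25)
p=P('top',d,uu[k].mean(),vv[k].mean(),.122); print(k.sum(),p,'err',p[:2]-[.4446,.0857])
E
```

```text
63 [0.45382616 0.0891492  0.122     ] err [0.00922616 0.0034492 ]
```

View pics/s6.png

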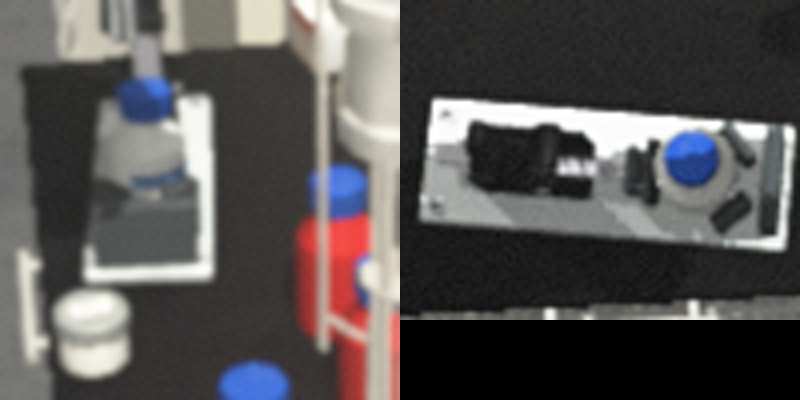

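```bash
python3 - <<'E'
from h import *
S=np.array([.4446,.0857]);A=np.array([-.12489,-.99217]);B=np.array([.99217,-.12489])
d=np.load('top.npz')['d']; ds=np.load('side.npz')['d']
f=lambda u,v,h:P('top',d,(u-400+.5)/4-.5+210,(v+.5)/4-.5+190,h)
g=lambda u,v,h:P('side',ds,(u+.5)/4-.5+250,(v+.5)/4-.5+160,h)
def s(n,p): e=p[:2]-S; print(n,'along',(e@A).round(4),'lat',(e@B).round(4),p.round(3))
s('cap top',f(692,156,.122)); s('capdepth',P('top',d,282,228.5)); s('body',f(694,170,.09))
s('V1',f(738,142,.06)); s('V2',f(730,213,.06)); s('anvilT',f(779,126,.06)); s('anvilB',f(768,232,.06))
s('jawT',f(640,146,.056)); s('jawB',f(637,197,.056))
s('side cap',g(147,88,.122))
im=np.load('top.npz')['im']; a=cv2.resize(im[205:260,255:315],None,fx=9,fy=9,interpolation=cv2.INTER_CUBIC)
i2=np.load('side.npz')['im']; b=cv2.resize(i2[170:235,260:310],None,fx=9,fy=9,interpolation=cv2.INTER_CUBIC)[:495]
o=np.hstack([a,b])[:,:]; o=np.clip(o.astype(float)*1.5,0,255).astype(np.uint8); o=cv2.resize(o,(790,int(495*790/o.shape[1])));cv2.imwrite('pics/s7.png',o)
E
```

```text
cap top along -0.0017 lat 0.0025 [0.447 0.087 0.122]
capdepth along -0.0033 lat 0.0026 [0.448 0.089 0.123]
body along -0.002 lat -0.0027 [0.442 0.088 0.09 ]
V1 along 0.0247 lat 0.0231 [0.464 0.058 0.06 ]
V2 along 0.0234 lat -0.027 [0.415 0.066 0.06 ]
anvilT along 0.0525 lat 0.0366 [0.474 0.029 0.06 ]
anvilB along 0.0509 lat -0.0382 [0.4  0.04 0.06]
jawT along -0.044 lat 0.0156 [0.466 0.127 0.056]
jawB along -0.0426 lat -0.0204 [0.43  0.131 0.056]
side cap along -0.0042 lat 0.0027 [0.448 0.09  0.122]
```

View pics/s7.png

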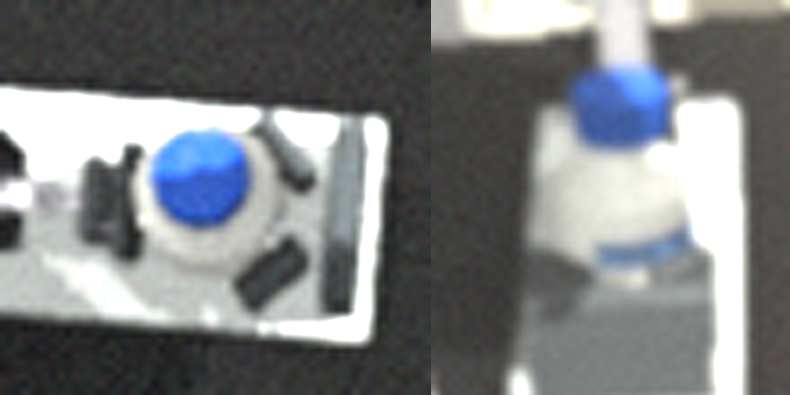

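The cap may lean sideways relative to the body: the cap is at panel (620,105) and the body's centre at ≈(611,215). I'll measure the tilt from the depth data.

```bash
cat > tilt.py <<'E'
from h import *
from scipy.optimize import least_squares
S=np.array([.4446,.0857]);A=np.array([-.12489,-.99217]);B=np.array([.99217,-.12489])
N=6;D={}
for n in('side','top'):
    X=[]
    c=calibration(n); 
    for _ in range(N):
        im,d=camera(n); X.append(d)
    d=np.median(X,0); f=200/np.tan(np.radians(c['fov_y'])/2);T=np.array(c['extrinsics'])
    v,u=np.mgrid[:400,:640]; p=np.stack([(u-c['cx'])/f*d,-(v-c['cy'])/f*d,-d],-1)@T[:3,:3].T+T[:3,3]
    e=p[...,:2]-S; a,b,z=e@A,e@B,p[...,2]; k=(d>0)&(np.hypot(a,b)<.036)&(z>.03)&(z<.13)
    blue=(im[...,0].astype(int)-im[...,2]>45)
    D[n]=(a,b,z,k,blue,u,v)
    print(n,'bottle pts',k.sum(),'blue',(k&blue).sum())
    for lo,hi,r in((.07,.095,.028),(.105,.119,.0185),(.119,.127,0)):
        s=k&(z>lo)&(z<hi)&((blue) if r<.02 else True)
        if s.sum()<8: print(lo,s.sum());continue
        if r: 
            q=least_squares(lambda x:np.hypot(a[s]-x[0],b[s]-x[1])-r,[-.003,0],loss='soft_l1',f_scale=.002).x
            print(lo,hi,s.sum(),'circle centre',q.round(4),'rms',np.std(np.hypot(a[s]-q[0],b[s]-q[1])-r).round(4))
        else:
            M=np.c_[a[s],b[s],np.ones(s.sum())]; w=np.linalg.lstsq(M,z[s],rcond=None)[0]; print('cap top plane slope',w.round(3),s.sum(),'mid',a[s].mean().round(4),b[s].mean().round(4))
E
python3 tilt.py
```

```text
side bottle pts 470 blue 121
0.07 0.095 182 circle centre [-0.0045  0.0009] rms 0.0033
0.105 0.119 43 circle centre [-0.0019  0.001 ] rms 0.0008
cap top plane slope [-0.066 -0.007  0.123] 72 mid 0.0029 0.0015
top bottle pts 437 blue 144
0.07 0.095 165 circle centre [-0.0057  0.0063] rms 0.0032
0.105 0.119 15 circle centre [-0.0036  0.0039] rms 0.0033
cap top plane slope [ 0.005 -0.007  0.122] 127 mid -0.0034 0.0023
```

Depth shows the cap top level at z≈0.122 (slope <0.01 from above), so the bottle is upright. It is within about 2–3 mm of home. Handing in.

```bash
python3 -c "
from rig import robot
print(robot.sign_off())"
```

```text
the job is handed in; nothing more can be done
None
```

I handed the job in: the white bottle stands upright in the V (2–3 mm from the seat by camera), the jaw grips it with an estimated 15 N (from about 13 N of steady trigger resistance, not measured directly), the trigger is let go, and no bystander was touched; the sign-off gave no verdict.

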